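# Clear a hung heatsink in a gravity feeder and stow the push rod

### The arm

A 6-joint arm with a two-finger parallel gripper is mounted at the origin on a cart in front of the work surface, level with it; the furniture and walls round the work are solid. World frame = base frame: x ahead of the robot, y to its left, z up, the work surface at z = 0. Lengths are in mm, angles in rad, forces in N, time in s.
With the tool pointing down it reaches from about 300 to 775 mm from the base axis. Payload 14.6 kg.
Tool frame: the origin (TCP) lies midway between the tips of the shut fingers; the grasp point (between the pads) lies 19 mm behind it (grip_depth is the distance from the TCP to the grasp point, in mm); z points along the fingers, y is the direction in which the jaws open and shut (so a half turn about z gives the same grasp; the last joint's range is limited). The gripper opens to 94 mm and grips with 3 to 60 N. Pads are 16 mm wide; open, the fingers measure 119 mm over their backs; the gripper's body (75 mm by 177 mm) begins 78 mm behind the grasp point.
Start: joints at [1.203, 0.3, 1.521, -0, 1.321, -0.067], TCP at [162.954, 525.295, 205.446] pointing down, gripper open.
Joint ranges: [-3.03, 3.03], [-0.79, 2.21], [0.23, 2.52], [-1.04, 4.18], [0, 3.07], [-2.55, 2.55]. Speed limits (rad/s): [2.22, 2.22, 2.57, 3.14, 3.14, 3.14].

### API

Orientations are given as [roll, pitch, yaw] about the fixed x, y, z axes, in that order (R = Rz(yaw) Ry(pitch) Rx(roll)).
In Python, from cell import read_state, camera, camera_info, sign_off, grip_depth gives the robot as it stands.
- The arm moves only by the tool drive_tool, never from a script. Its argument "motion" is one flat list of numbers, 4 for each row, row after row: the shift along the tool's x, y, z in mm, then the turn about the tool's z in rad. A call has 1 to 8 rows; each row shifts and turns the pose as measured when the row begins, along the tool's axes as they then stand; what a row does not reach is not made up. A row lasts 1/12 s, in which the tool goes at most 41.7 mm and 7.16 degrees, less where a joint would pass 70% of its speed; a pose out of reach is approached as far as the arm can. A call is refused whole if a number of a shift passes 41.7 or a number of a turn 0.125, either way. A call with a gripper value outside its range is refused whole. "jaw" is the closure, from 0 (fully open) to 1 (shut), set as the call begins (left out, the last holds). The fingers move at their own pace and stop on an object; "grip_force" is the grip in N (left out, the last holds). Time passes only in rows, so rows that do not move let the fingers close. It gives the time, the measured TCP pose, the force and the opening at its end, in the units of the state.
- read_state(): the state, without advancing time (a new reading comes with each control period).
- camera(name): name is "scene" or "top" or "wrist"; returns the picture (480x640x3 uint8, red, green, blue); there is no depth.
- camera_info(name): a dict with "fovy" (degrees; the focal length in pixels is half the picture's height over the tangent of half this angle, whatever the lens; pixels are square), "cx", "cy" (the principal point, pixels), "camera_from_world" (4x4, takes a point from world to camera coordinates). Camera axes: x right, y up, looking along -z (the intrinsics and any distortion apply to the point x, -y, -z); pixel columns grow to the right and rows downward; lengths in mm; the calibration is good to about 2 mm. A picture is of the moment at which its call begins: read the wrist's pose just before it. camera_info takes no time and is no camera call; for the wrist camera it gives the pose at the moment of the call.
- sign_off(): hands the job in, once; it reports no verdict.
The state is a dict: "clock": time; "joints": joint angles; "qd": joint speeds; "effort": joint torques, N m; "eef_pos": TCP position; "eef_rot": TCP orientation; "wrist_force": force on the tool from outside, world axes, zero at the start; "moment": the same for the moment, N m; "finger_gap": finger opening in mm.
Only numpy, scipy, OpenCV 4.12 (cv2) and the standard library are available. Lean on these libraries where they do the work, as an engineer would, in place of code of your own. Each camera call takes 0.05 s, during which the arm holds its last target. There are 200 camera calls.

### The job

A heatsink has hung up part-way down the sloped lane of the parts feeder. Take the push rod from the bench and use it, not the fingers, to push the heatsink gently down the lane until it rests fully home against the escapement's stop, without forcing the escapement open; then press the rod down past the two sprung jaws until it sits fully home in the feeder's clip with both jaws sprung shut, and let go. Leave the other things on the bench where they are.

Things in the scene. Friction and masses are not known exactly. Their poses are not given: they have to be found in the camera images.
- feeder: fixed parts feeder: grey T-shaped base plate on the bench, the sloped lane over its long bar and the rod clip on the side arm, right of the lane as the robot sees it. Origin: on the bench under the lane, 80 mm up-lane of the stop; x away from the robot along the lane seen from above, y left, z up. The lane's stop stands towards the robot.
- lane: the feeder's sloped aluminium channel, fixed: 38 mm wide inside, walls 17 mm high, open on top, climbing 12 degrees away from the robot. Origin: on its floor, mid-width, at the stop. x: up the slope, y: across, z: square off the floor. It runs from x = -61 (a pick nest below the stop) to x = +242 mm; the last 27 mm flare a little.
- stop_face (a point): point on the lane's floor, mid-width, at the up-lane face of the escapement's stop finger; axes as lane. A heatsink fully home has its origin at x = +25 mm, its upper end at x = +50 mm. The escapement's bridge and rocker stand over the lane from x = -4 to +66 mm, up to 58 mm off the floor; the clear height under the rocker is 34 mm.
- escapement (a joint): sprung rocker with the stop finger, a hinge across the lane over the stop, rad: 0 = shut, growing as the finger is forced down-lane and up. It starts to give when the part is pushed against it with 4 to 8 N, then by about 36 mm per rad, needing nearly twice that force at 0.25 rad, and springs back when let go. Beyond 0.25 rad it counts as forced open.
- heatsink: black finned heatsink, 35 wide x 50 long x 28 mm high, about 85 g, lying in the feeder's lane, long side along the lane (two like it in a tray at the back are spares: leave them). Origin: centre of its underside; y points down the lane, z off the lane's floor. Friction holds it on the slope; it slides with less than 1 N.
- push_rod: white plastic push rod, 170 mm long, about 40 g, lying on the bench: a round bar 12 mm in diameter with a black hexagonal rubber cap, 15 mm long and 18 mm across flats, at each end; both ends are alike. Origin: under its middle, on the bench; x runs along the rod, z up; its centre line lies 9 mm above the origin.
- rod_mid (a point): the middle of the push rod, on its centre line; axes as push_rod.
- clip_seat (a point): where the rod's middle lies when fully home in the clip, 55 mm above the bench. x: horizontal, along the seated rod, y: left, towards the lane, z: up. Forks 6 mm thick stand at x = -45 and +45 mm, open upwards; between them nothing is higher than 18 mm above the bench. The rod may lie either way round, up to 20 mm off lengthwise (caps outside the forks).
- jaw_near (a joint): sprung jaw hinged low on the outer (-y) side of the fork at x = -45 mm, rad: 0 = shut, growing as it swings outward. Its free-turning roller, 8 mm across, overhangs the fork's slot: roller axis 7 mm to -y of the seat and 10 mm above it. The rod coming straight down meets it 17 mm above the seat, swings it out about 0.1 rad with 2 to 4 N, and it snaps back over the rod.
- jaw_far (a joint): the same kind of jaw on the fork at x = +45 mm. Both forks' slots are 15 mm wide; the tine on the lane side (+y) is tall, reaching 19 mm above the seat, with a flared lip above it to 32 mm. The lane's nearer wall is 84 mm to +y of the seat.
- pen: bystander: white and green flux pen, 132 mm long, lying near the bench's front edge. Origin: under its middle.
- cap_big: bystander: upright blue capacitor, 22 mm across, 26 mm high. Origin: centre of its underside.
- cap_small: bystander: upright dark red capacitor, 17 mm across, 22 mm high. Origin: centre of its underside.
- iron_holder: furniture, fixed: black stand with an iron that leans up towards the robot, its top 0.23 m above the bench, between the rod and the feeder. Origin: on the bench near the front of its base.
- tip_stand: furniture, fixed: soldering-iron stand beside it, its iron leaning towards the robot and the left, top 0.19 m above the bench and 0.10 m from the origin. Origin: on the bench near the front of its base.
- rework_unit_1: furniture, fixed: the lowest of a stack of three black and grey instruments behind the iron stands, the stack about 0.43 m high. Origin: on the bench under its middle; its nearest corner is 125 mm closer to the robot.
- yellow_tin: bystander: round yellow solder-paste tin, 43 mm across, 22 mm high. Origin: centre of its underside.

How it is judged:
By the outcome, as a careful person would: the job done as asked, in the order asked, and still so for the second after the job is handed in, with the robot touching nothing.
It also fails if it takes over 54 s, if anything falls off the work surface, if the arm or the gripper's body presses on something with over 40 N, if the wrist force passes 120 N, or if a joint passes its speed limit or range.

## Working session

There is one attempt and no reset: what is moved stays moved. The work goes in short steps, Python scripts to look and compute and a tool call to move; the robot and the scene stay as the last step left them, time stands still between calls to the robot, and variables do not carry over. Pictures are saved under pics/ and viewed, on a budget of 10 in all, crops included, one or two more only if the job needs it, and the job is handed in when it is done.

Besides the shell and the picture viewer there is one more tool, called after ">>>" as name(argument=value, ...) on one line, values as JSON. drive_tool: Moves the arm, as the interface text tells. Its arguments: {"type":"object","properties":{"motion":{"type":"array","items":{"type":"number"}},"jaw":{"type":"number"},"grip_force":{"type":"number"}},"required":["motion"]}

```bash
mkdir -p pics; python3 - <<'E'
from cell import *
import cv2,json
for n in("scene","top"):
    im=camera(n); cv2.imwrite(f"pics/{n}0.png",im[:,:,::-1]); i=camera_info(n); print(n,i)
print(read_state(),grip_depth)
E
```

```text
scene {'fovy': 43.96646112559743, 'cx': 316.03211998705126, 'cy': 234.67900710253394, 'camera_from_world': array([[-8.37199094e-01, -5.46896613e-01, -1.33119173e-03,
         5.07360300e+02],
       [ 4.15566950e-01, -6.37735889e-01,  6.48534537e-01,
        -2.92817775e+02],
       [-3.55530290e-01,  5.42399327e-01,  7.61184066e-01,
        -1.49507610e+03],
       [ 0.00000000e+00,  0.00000000e+00,  0.00000000e+00,
         1.00000000e+00]])}
top {'fovy': 51.87105882624761, 'cx': 321.1570470803828, 'cy': 239.42116192750703, 'camera_from_world': array([[ 1.66067045e-02, -9.99854135e-01,  3.99086318e-03,
        -1.33409114e+01],
       [ 9.98315844e-01,  1.68027840e-02,  5.55260520e-02,
        -5.87988788e+02],
       [-5.55850103e-02,  3.06203721e-03,  9.98449263e-01,
        -1.12435019e+03],
       [ 0.00000000e+00,  0.00000000e+00,  0.00000000e+00,
         1.00000000e+00]])}
{'clock': 0.1, 'joints': array([ 1.20338294e+00,  3.00373747e-01,  1.52145443e+00,  4.17655076e-06,
        1.32071175e+00, -6.65886427e-02]), 'qd': array([ 0.00083535, -0.00118678, -0.00280682, -0.00016615, -0.00097726,
       -0.00047276]), 'effort': array([ 2.02644624e-03, -5.32651448e+01, -3.53279972e+01,  7.09747151e-02,
        2.34845770e-02, -6.81008555e-05]), 'eef_pos': array([162.88908124, 525.10438587, 204.99331349]), 'eef_rot': array([-3.14064775e+00, -6.70677167e-05,  2.84076684e+00]), 'wrist_force': array([-0.19382655,  0.38849385, -0.17068763]), 'moment': array([0.0081165 , 0.02088882, 0.02277875]), 'finger_gap': 94.03828316056939} 18.8
```

View pics/scene0.png

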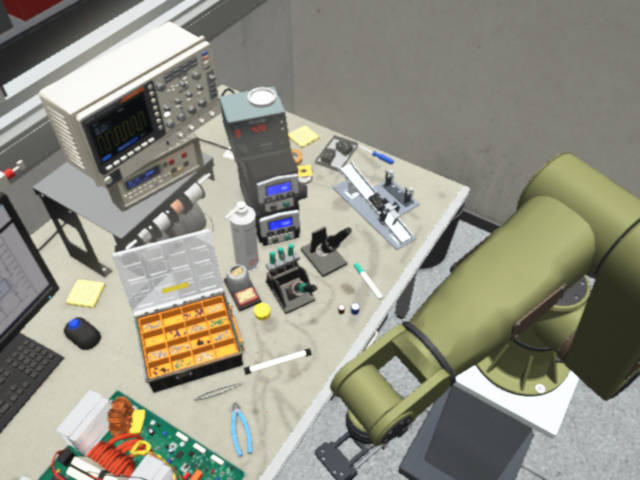

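View pics/top0.png

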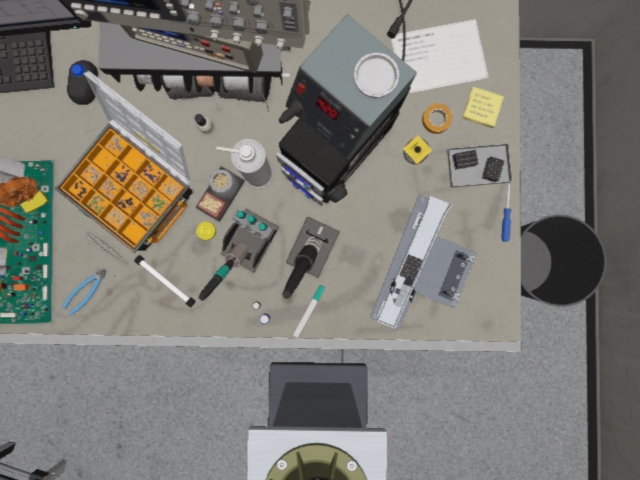

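The scene view shows the feeder right of the irons. In the top view, the feeder is at about (410,265), the rod runs (138,260)-(192,302), and the clip is at about (455,280).

```bash
python3 - <<'E'
import cv2,numpy as np
t=cv2.imread("pics/top0.png");s=cv2.imread("pics/scene0.png")
C=np.zeros((600,800,3),np.uint8)
a=cv2.resize(t[188:336,368:478],None,fx=4,fy=4,interpolation=cv2.INTER_CUBIC);C[:592,:440]=a
b=cv2.resize(t[250:312,130:202],None,fx=4.9,fy=4.9,interpolation=cv2.INTER_CUBIC);C[:b.shape[0],445:445+b.shape[1]]=b
d=cv2.resize(s[160:250,330:420],None,fx=3.2,fy=3.2,interpolation=cv2.INTER_CUBIC);C[310:310+d.shape[0],445:445+d.shape[1]]=d
cv2.imwrite("pics/crop1.png",C)
E
```

```text
(no output)
```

View pics/crop1.png

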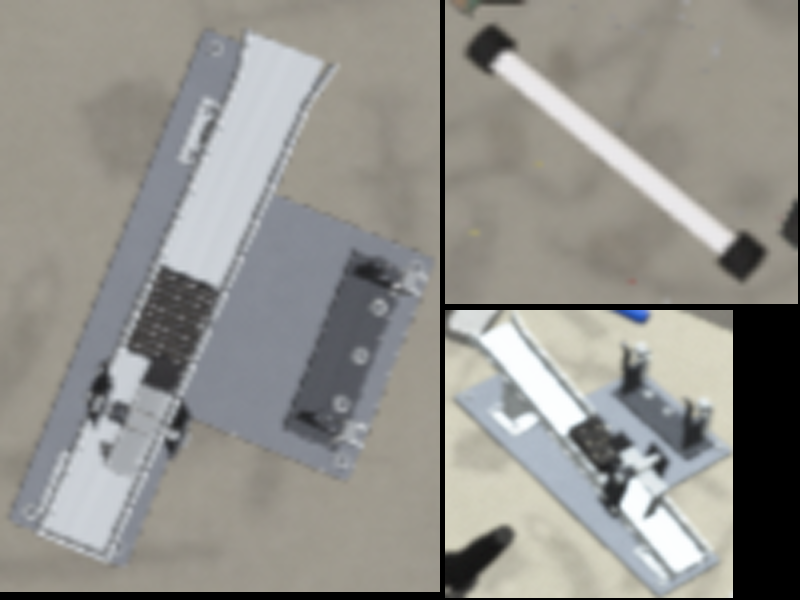

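Composite crop: the rod caps are centred at (490,48) and (742,257) in the crop. The lane's near end is at (38,533)-(108,560) and its upper end at (247,35)-(330,65). The heatsink spans about (160,268)-(215,290) at its upper edge. The forks are near (375,265) and (320,420).

```bash
cat > h.py <<'E'
from cell import *
import numpy as np, cv2
def K(n):
    i=camera_info(n); f=240/np.tan(np.radians(i["fovy"]/2)); return f,i["cx"],i["cy"],np.array(i["camera_from_world"])
def unp(n,u,v,z,k=None):
    f,cx,cy,T=k or K(n); d=T[:3,:3].T@np.array([(u-cx)/f,-(v-cy)/f,-1]); o=-T[:3,:3].T@T[:3,3]
    return o+d*(z-o[2])/d[2]
def proj(n,p,k=None):
    f,cx,cy,T=k or K(n); c=T[:3,:3]@np.asarray(p,float)+T[:3,3]; return np.array([cx+f*c[0]/-c[2],cy-f*c[1]/-c[2]])
def lane(p,F): # lane pt -> world; F=(fx,fy,yaw,h0) h0 floor height at stop
    fx,fy,w,h=F; a=np.radians(12); x,y,z=p
    X=-80+x*np.cos(a)-z*np.sin(a); Z=h+x*np.sin(a)+z*np.cos(a)
    return np.array([fx+X*np.cos(w)-y*np.sin(w),fy+X*np.sin(w)+y*np.cos(w),Z])
E
python3 - <<'E'
from h import *
from scipy.optimize import least_squares
r=lambda u,v:(130-.4+u/4.9,250-.4+v/4.9)
a=unp("top",*r(490,48),9);b=unp("top",*r(742,257),9);d=b-a
print("rod",a,b,(a+b)/2,np.linalg.norm(d),np.arctan2(-d[1],-d[0]))
c=lambda u,v:(368-.375+u/4,188-.375+v/4)
s=lambda u,v:(330-.35+(u-445)/3.2,160-.35+(v-310)/3.2)
obs=[("top",c(38,533),(-61,21,10)),("top",c(107,559),(-61,-21,10)),("top",c(247,33),(242,23,17)),("top",c(330,66),(242,-23,17)),
("scene",s(482,328),(242,23,17)),("scene",s(518,318),(242,-23,17)),("scene",s(680,572),(-61,21,10)),("scene",s(716,555),(-61,-21,10))]
ks={n:K(n) for n in("top","scene")}
f=lambda F:np.concatenate([proj(n,lane(p,F),ks[n])-q for n,q,p in obs])
S=least_squares(f,[500,-210,-.4,20]);print(S.x,S.fun.round(1).reshape(-1,2).tolist())
F=S.x
w=F[2]
for n,q in(("far",(375,265)),("near",(320,420))):
    p=unp("top",*c(*q),75); e=p[:2]-F[:2]; print(n,p,e@[np.cos(w),np.sin(w)],e@[-np.sin(w),np.cos(w)])
for n,q in (("hs_up",(189,278)),):
    print([ (x,proj("top",lane((x,0,28),F)))for x in(80,90,100,110)],c(*q))
E
```

```text
rod [538.56761324 208.04190628   9.        ] [442.14011693  86.72519556   9.        ] [490.35386509 147.38355092   9.        ] 154.97098549028638 0.899209039094308
[ 5.27671303e+02 -2.04766458e+02 -3.64931202e-01  3.08453979e+01] [[0.5, 0.8], [0.5, 1.3], [1.2, 1.3], [0.4, 0.9], [-2.3, 1.5], [-1.5, -1.5], [-1.3, 0.7], [-1.5, -0.6]]
far [ 558.31671594 -311.09955297   75.        ] 66.57605099326065 -88.39399256488052
near [ 473.2699116  -281.13970951   75.        ] -23.562497664488816 -90.75898640279257
[(80, array([411.53421875, 270.28956948])), (90, array([413.33650865, 266.13081277])), (100, array([415.14401529, 261.96001852])), (110, array([416.95676135, 257.77713439]))] (414.875, 257.125)
```

>>> drive_tool(motion=[0, 0, 0, -0.12, 0, 0, 0, -0.12, 0, 0, 0, -0.12, 0, 0, 0, -0.12, 0, 0, 0, -0.12, 0, 0, 0, -0.12, 0, 0, 0, -0.12, 0, 0, 0, -0.12])

```text
clock: 0.77
eef_pos: [162.4, 523.9, 202.1]
eef_rot: [-3.138, -0.006, -2.448]
wrist_force: [-0.5, -0.1, 0.2]
finger_gap: 93.7
```

```bash
python3 - <<'E'
from h import *
r=lambda u,v:(130-.4+(u-445)/4.9,250-.4+v/4.9)
a=unp("top",*r(490,48),9);b=unp("top",*r(742,257),9);d=b-a
print("rod",a,b,(a+b)/2,np.linalg.norm(d),np.arctan2(-d[1],-d[0]))
s=read_state();print(s["joints"])
E
```

```text
rod [535.06175273 418.3589155    9.        ] [438.71988342 296.21483163   9.        ] [486.89081807 357.28687357   9.        ] 155.566490630906 0.9029492341703074
[ 1.20340819e+00  3.03314432e-01  1.52451174e+00  4.42292264e-06
  1.32066659e+00 -1.06050305e+00]
```

```bash
cat >> h.py <<'E'
def mv(target,yaw=None):
    s=read_state();w=s["eef_rot"][2];d=np.array(target)-s["eef_pos"]
    t=[d[0]*np.cos(w)+d[1]*np.sin(w), d[0]*np.sin(w)-d[1]*np.cos(w), -d[2]]
    turn=None if yaw is None else (w-yaw+np.pi)%(2*np.pi)-np.pi
    print("pos",s["eef_pos"].round(1),"yaw",round(w,3),"tool shift",np.round(t,1),"turn",turn, "clock",s["clock"],"j",s["joints"].round(2))
E
python3 -c "
from h import *
mv((487,357,180),.903)
print(unp('top',205,297,180),unp('top',290,295,220))"
```

```text
pos [162.4 523.9 202.1] yaw -2.448 tool shift [-143.1 -335.8   22.1] turn 2.9316963115466663 clock 0.7667 j [ 1.2   0.3   1.52  0.    1.32 -1.06]
[461.88566065 223.3121548  180.        ] [470.83588225  54.12562819 220.        ]
```

>>> drive_tool(motion=[-14.3, -33.6, 2, 0, -14.3, -33.6, 2, 0, -14.3, -33.6, 2, 0, -14.3, -33.6, 2, 0, -14.3, -33.6, 2, 0, -14.3, -33.6, 2, 0, -14.3, -33.6, 2, 0, -14.3, -33.6, 2, 0])

```text
clock: 1.43
eef_pos: [427.9, 389.2, 183.5]
eef_rot: [-3.139, -0.01, -2.428]
wrist_force: [0.4, 0.7, 0.2]
finger_gap: 94.1
```

>>> drive_tool(motion=[0, 0, 0, 0.124, 0, 0, 0, 0.124, 0, 0, 0, 0.124, 0, 0, 0, 0.124, 0, 0, 0, 0.124, 0, 0, 0, 0.124, 0, 0, 0, 0.124, 0, 0, 0, 0.124])

```text
clock: 2.1
eef_pos: [434.2, 382.5, 178.7]
eef_rot: [-3.125, -0.007, 2.853]
wrist_force: [0.7, -0.4, -0.6]
finger_gap: 94.1
```

>>> drive_tool(motion=[0, 0, 0, 0.124, 0, 0, 0, 0.124, 0, 0, 0, 0.124, 0, 0, 0, 0.124, 0, 0, 0, 0.124, 0, 0, 0, 0.124, 0, 0, 0, 0.124, 0, 0, 0, 0.124])

```text
clock: 2.77
eef_pos: [433.1, 381.6, 175.5]
eef_rot: [-3.121, 0.013, 1.853]
wrist_force: [-0.2, -0.5, -0.4]
finger_gap: 94.1
```

>>> drive_tool(motion=[0, 0, 0, 0.124, 0, 0, 0, 0.124, 0, 0, 0, 0.124, 0, 0, 0, 0.124, 0, 0, 0, 0.124, 0, 0, 0, 0.124, 0, 0, 0, 0.124, 0, 0, 0, 0.124], jaw=0.4)

```text
clock: 3.43
eef_pos: [432.0, 380.7, 172.3]
eef_rot: [-3.14, 0.03, 0.853]
wrist_force: [0.8, -0.5, -0.1]
finger_gap: 56.8
```

```bash
python3 -c "
from h import *
mv((487,357,40),.903)"
```

```text
pos [432.  380.7 172.3] yaw 0.853 tool shift [ 18.3  57.  132.3] turn -0.04978841897710984 clock 3.4333 j [ 0.66  0.4   1.46 -0.    1.31  1.38]
```

>>> drive_tool(motion=[3.7, 11.4, 24, -0.01, 3.7, 11.4, 24, -0.01, 3.7, 11.4, 24, -0.01, 3.7, 11.4, 24, -0.01, 3.7, 11.4, 24, -0.01, 0, 0, 0, 0])

```text
clock: 3.93
eef_pos: [486.4, 354.9, 47.2]
eef_rot: [-3.139, 0.028, 0.896]
wrist_force: [-1.2, -0.6, -0.2]
finger_gap: 56.4
```

```bash
python3 -c "
from h import *
mv((487,357,2),.903); print(read_state()['eef_rot'])
cv2.imwrite('pics/w1.png',camera('wrist')[:,:,::-1])
for x in(-85,0,85): print(proj('wrist',(487+x*.62,357+x*.785,9)))"
```

```text
pos [486.4 354.9  47.2] yaw 0.896 tool shift [ 2.  -0.9 45.2] turn -0.007174932871836681 clock 3.9333 j [ 0.57  0.6   1.49 -0.01  1.09  1.25]
[-3.1387281   0.02814963  0.89582507]
[316.80617625 372.43630562]
[315.84087366 267.92719745]
[314.62933577 136.75926378]
```

View pics/w1.png

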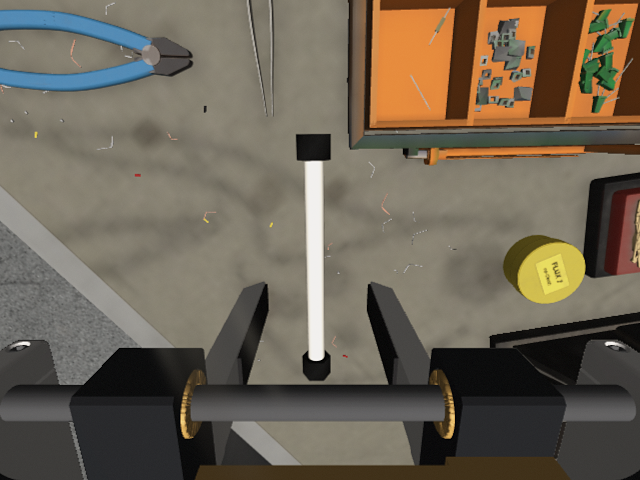

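The wrist view shows the rod between the fingers, from (313,134) to (317,375), within 3 px of the prediction. I'll descend and grip.

>>> drive_tool(motion=[0.7, -0.3, 18, 0, 0.7, -0.3, 15, 0, 0, 0, 9, 0, 0, 0, 0, 0])

```text
clock: 4.32
eef_pos: [486.3, 358.9, 10.8]
eef_rot: [-3.141, 0.021, 0.895]
wrist_force: [0.1, -0.2, -0.4]
finger_gap: 56.7
```

>>> drive_tool(motion=[0, 0, 0, 0, 0, 0, 0, 0, 0, 0, 0, 0, 0, 0, 0, 0, 0, 0, 0, 0, 0, 0, 0, 0], jaw=1, grip_force=25)

```text
clock: 4.82
eef_pos: [487.1, 360.7, 15.3]
eef_rot: [3.141, 0.016, 0.896]
wrist_force: [-0.4, -0.0, 1.1]
finger_gap: 20.0
```

>>> drive_tool(motion=[-2, 2, 8, 0, 0, 0, 4, 0, 0, 0, 2, 0, 0, 0, 0, 0], jaw=0.6)

```text
clock: 5.15
eef_pos: [487.7, 357.4, 0.4]
eef_rot: [3.141, 0.015, 0.895]
wrist_force: [-0.6, -1.5, 2.6]
finger_gap: 37.0
```

```bash
python3 -c "
from h import *
mv((487,357,2),.903); s=read_state();print(s['wrist_force'],s['finger_gap'],s['qd'])"
```

```text
pos [4.877e+02 3.574e+02 4.000e-01] yaw 0.895 tool shift [-0.7 -0.3 -1.6] turn -0.0075455883436834625 clock 5.15 j [ 0.57  0.66  1.51 -0.01  0.99  1.25]
[-0.62269506 -1.46570214  2.5980685 ] 36.98931826540855 [ 0.00050681  0.00202625 -0.00159988 -0.00107095  0.00249192 -0.00029161]
```

Raise by 1.5 mm and close.

>>> drive_tool(motion=[0, 0, -1.5, 0, 0, 0, 0, 0, 0, 0, 0, 0, 0, 0, 0, 0, 0, 0, 0, 0, 0, 0, 0, 0], jaw=1, grip_force=25)

```text
clock: 5.65
eef_pos: [487.5, 357.3, 1.6]
eef_rot: [3.141, 0.016, 0.895]
wrist_force: [0.1, -0.3, -0.6]
finger_gap: 11.8
```

>>> drive_tool(motion=[0, 0, -20, 0, 0, 0, -40, 0, 0, 0, -41, 0, 0, 0, -41, 0, 0, 0, -41, 0, 0, 0, -41, 0, 0, 0, -41, 0, 0, 0, -41, 0])

```text
clock: 6.32
eef_pos: [487.3, 359.4, 306.3]
eef_rot: [-3.136, 0.034, 0.896]
wrist_force: [0.3, 0.2, -0.5]
finger_gap: 11.2
```

```bash
python3 -c "
from h import *
mv((470,-190,320),1.206); s=read_state();print(s['eef_rot'],s['finger_gap'])"
```

```text
pos [487.3 359.4 306.3] yaw 0.896 tool shift [-439.7  329.9  -13.7] turn -0.31037353872526063 clock 6.3167 j [ 0.58  0.4   1.16 -0.01  1.62  1.25]
[-3.13617464  0.03420373  0.89562646] 11.15437151943288
```

>>> drive_tool(motion=[-31.4, 23.6, -2, 0, -31.4, 23.6, -2, 0, -31.4, 23.6, -2, 0, -31.4, 23.6, -2, 0, -31.4, 23.6, -2, 0, -31.4, 23.6, -2, 0, -31.4, 23.6, -2, 0])

```text
clock: 6.9
eef_pos: [479.7, 81.9, 337.2]
eef_rot: [3.139, 0.015, 0.906]
wrist_force: [0.3, 1.0, -0.4]
finger_gap: 11.4
```

>>> drive_tool(motion=[-31.4, 23.6, -2, 0, -31.4, 23.6, -2, 0, -31.4, 23.6, -2, 0, -31.4, 23.6, -2, 0, -31.4, 23.6, -2, 0, -31.4, 23.6, -2, 0, -31.4, 23.6, -2, 0])

```text
clock: 7.48
eef_pos: [469.7, -206.0, 357.6]
eef_rot: [3.136, 0.014, 0.907]
wrist_force: [0.5, 0.2, -0.8]
finger_gap: 11.3
```

>>> drive_tool(motion=[0, 0, 0, -0.1, 0, 0, 0, -0.1, 0, 0, 0, -0.1, 0, 0, 0, 0])

```text
clock: 7.82
eef_pos: [467.7, -214.7, 356.9]
eef_rot: [-3.141, 0.016, 1.209]
wrist_force: [-0.4, 0.7, 0.1]
finger_gap: 10.9
```

```bash
python3 -c "
from h import *
mv((650.5,-197,200),1.206); s=read_state();print(s['eef_rot'],s['finger_gap'])
cv2.imwrite('pics/w2.png',camera('wrist')[:,:,::-1]);print(K('wrist'))"
```

```text
pos [ 467.7 -214.7  356.9] yaw 1.209 tool shift [ 81.3 164.7 156.9] turn 0.002761334990329267 clock 7.8167 j [-0.49  0.15  1.36 -0.02  1.63 -0.13]
[-3.14101964  0.01594807  1.20876133] 10.948742867974198
(np.float64(342.76554261442305), 317.2007524943038, 246.25632437486297, array([[ 9.33044467e-01, -3.59760573e-01, -5.93682258e-04,
        -5.13994121e+02],
       [ 3.42955752e-01,  8.89956960e-01, -3.00596011e-01,
         1.09430489e+02],
       [ 1.08670945e-01,  2.80265838e-01,  9.53751375e-01,
        -5.26065815e+02],
       [ 0.00000000e+00,  0.00000000e+00,  0.00000000e+00,
         1.00000000e+00]]))
```

View pics/w2.png

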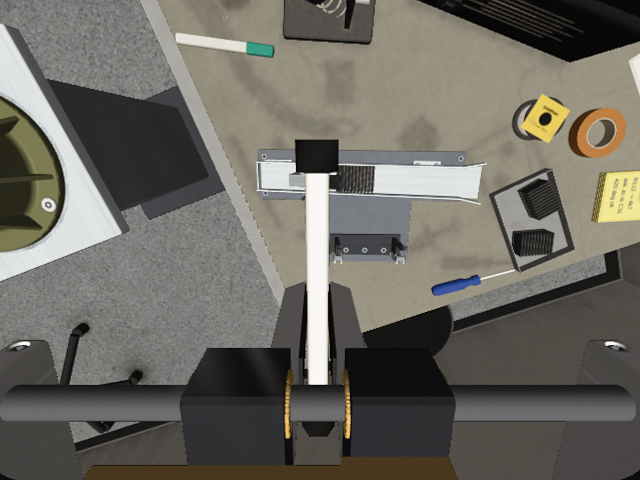

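The wrist view shows the lane horizontal, from (258,163)/(258,192) to (485,165)/(478,203), with the heatsink at x 337-374 and the clip forks at about (335,245) and (402,248).

```bash
python3 - <<'E'
from h import *
from scipy.optimize import least_squares
c=lambda u,v:(368-.375+u/4,188-.375+v/4)
s=lambda u,v:(330-.35+(u-445)/3.2,160-.35+(v-310)/3.2)
obs=[("top",c(38,533),(-61,21,10)),("top",c(107,559),(-61,-21,10)),("top",c(247,33),(242,23,17)),("top",c(330,66),(242,-23,17)),
("scene",s(482,328),(242,23,17)),("scene",s(518,318),(242,-23,17)),("scene",s(680,572),(-61,21,10)),("scene",s(716,555),(-61,-21,10)),
("wrist",(258,163),(-61,21,10)),("wrist",(258,192),(-61,-21,10)),("wrist",(485,165),(242,23,17)),("wrist",(478,203),(242,-23,17))]
ks={n:K(n) for n in("top","scene","wrist")}
f=lambda F:np.concatenate([proj(n,lane(p,F),ks[n])-q for n,q,p in obs])
S=least_squares(f,[500,-210,-.4,20],loss="soft_l1");F=S.x;print(F,f(F).round(1).reshape(-1,2).tolist())
w=F[2]
for n,q in(("near",(335,235)),("far",(402,237)),("screws0",(346,249)),("s2",(385,250))):
    p=unp("wrist",*q,85 if n[0]!="s" else 16); e=p[:2]-F[:2]; print(n,p,e@[np.cos(w),np.sin(w)],e@[-np.sin(w),np.cos(w)])
print("hs up edge",[(x,proj("wrist",lane((x,0,28),F)).round(1))for x in(90,100,110,120)])
print("hs low edge",[(x,proj("wrist",lane((x,0,28),F)).round(1))for x in(40,50,60,70)])
E
```

```text
[ 5.29683297e+02 -2.05659383e+02 -3.69250492e-01  2.97488705e+01] [[0.6, -0.3], [0.5, 0.3], [1.8, 0.5], [0.9, 0.2], [-2.6, 1.3], [-1.8, -1.7], [-2.0, 0.5], [-2.2, -0.7], [-1.5, -0.1], [-0.0, 0.1], [-1.3, 0.4], [0.4, -0.9]]
near [ 476.3903594  -260.62876569   85.        ] -29.861534152335427 -70.49864569714228
far [ 560.60095027 -296.11331116   85.        ] 61.480063856355216 -73.19847062917874
screws0 [ 481.22732619 -307.9042625    16.        ] -8.288079137265724 -112.84194368644776
s2 [ 538.55340964 -331.78723456   16.        ] 53.79387809332518 -114.42522659425897
hs up edge [(90, array([359.8, 181.9])), (100, array([367.4, 182.1])), (110, array([375.1, 182.3])), (120, array([382.8, 182.5]))]
hs low edge [(40, array([322.7, 180.9])), (50, array([330. , 181.1])), (60, array([337.4, 181.3])), (70, array([344.8, 181.5]))]
```

```bash
python3 -c "
from h import *
mv((652.6,-198.6,150),1.202)"
```

```text
pos [ 467.8 -214.5  356.9] yaw 1.203 tool shift [ 81.3 166.8 206.9] turn 0.001198821305205655 clock 7.8667 j [-0.49  0.15  1.36 -0.02  1.63 -0.13]
```

>>> drive_tool(motion=[11, 23, 23, 0, 11, 23, 23, 0, 11, 23, 23, 0, 11, 23, 23, 0, 11, 23, 23, 0, 11, 23, 23, 0, 9, 18, 18, 0, 0, 0, 0, 0])

```text
clock: 8.53
eef_pos: [647.9, -202.1, 195.9]
eef_rot: [3.135, 0.017, 1.171]
wrist_force: [-0.1, 0.5, -0.5]
finger_gap: 11.2
```

```bash
python3 -c "
from h import *
mv((652.6,-198.6,105),1.202);print(read_state()['eef_rot'])"
```

```text
pos [ 647.9 -202.1  195.9] yaw 1.171 tool shift [ 5.   3.  90.9] turn -0.03058692323669865 clock 8.5333 j [-0.35  0.6   1.12 -0.02  1.42  0.05]
[3.13469009 0.0170344  1.17141308]
```

>>> drive_tool(motion=[1, 0.5, 20, -0.01, 1, 0.5, 30, -0.01, 1, 0.5, 24, -0.01, 1, 0, 12, 0, 0, 0, 0, 0])

```text
clock: 8.95
eef_pos: [651.3, -198.7, 108.5]
eef_rot: [3.133, 0.017, 1.189]
wrist_force: [-0.3, 0.1, -0.2]
finger_gap: 11.2
```

>>> drive_tool(motion=[0, 0, 2, 0, 0, 0, 2, 0, 0, 0, 2, 0], grip_force=5)

```text
clock: 9.2
eef_pos: [652.1, -199.2, 106.7]
eef_rot: [3.129, 0.017, 1.186]
wrist_force: [-0.8, 0.9, -0.7]
finger_gap: 11.5
```

```bash
python3 -c "
from h import *
mv((652.6,-198.6,105),1.202);print(read_state()['wrist_force'])"
```

```text
pos [ 652.1 -199.2  106.7] yaw 1.186 tool shift [0.7 0.2 1.7] turn -0.016180539084326373 clock 9.2 j [-0.34  0.67  1.21 -0.02  1.25  0.05]
[-0.79218715  0.85621207 -0.71894117]
```

>>> drive_tool(motion=[0, 0, 6, 0, 0, 0, 6, 0, 0, 0, 6, 0, 0, 0, 5, 0, 0, 0, 5, 0, 0, 0, 0, 0])

```text
clock: 9.7
eef_pos: [653.4, -200.4, 79.2]
eef_rot: [3.124, 0.017, 1.184]
wrist_force: [-0.1, 0.6, 0.4]
finger_gap: 11.5
```

```bash
python3 -c "
from h import *
mv((652.6,-198.6,72),1.202);s=read_state();print(s['wrist_force'],s['moment'])"
```

```text
pos [ 653.4 -200.4   79.2] yaw 1.184 tool shift [ 1.3 -1.4  7.2] turn -0.017645608255564937 clock 9.7 j [-0.34  0.7   1.23 -0.02  1.19  0.05]
[-0.068207    0.56885091  0.38838856] [-0.01276889  0.07857028 -0.05430452]
```

>>> drive_tool(motion=[0, 0, 5, 0, 0, 0, 5, 0, 0, 0, 1, 0])

```text
clock: 9.95
eef_pos: [653.7, -200.7, 67.4]
eef_rot: [3.123, 0.017, 1.184]
wrist_force: [0.1, -1.0, 0.5]
finger_gap: 11.8
```

```bash
python3 -c "
from h import *
mv((652.6,-198.6,72),1.202)
a=camera('scene');b=camera('wrist')
p=proj('scene',(650,-198,80)).astype(int);print(p)
c=cv2.resize(a[p[1]-50:p[1]+50,p[0]-66:p[0]+67],(798,600),interpolation=2)[:,:,::-1]
d=c.copy();d[:300,:400]=cv2.resize(b,(400,300),interpolation=3)[:,:,::-1]
cv2.imwrite('pics/t1.png',d)"
```

```text
pos [ 653.7 -200.7   67.4] yaw 1.184 tool shift [ 1.6 -1.8 -4.6] turn -0.01771676157099389 clock 9.95 j [-0.34  0.71  1.24 -0.02  1.17  0.05]
[339 182]
```

View pics/t1.png

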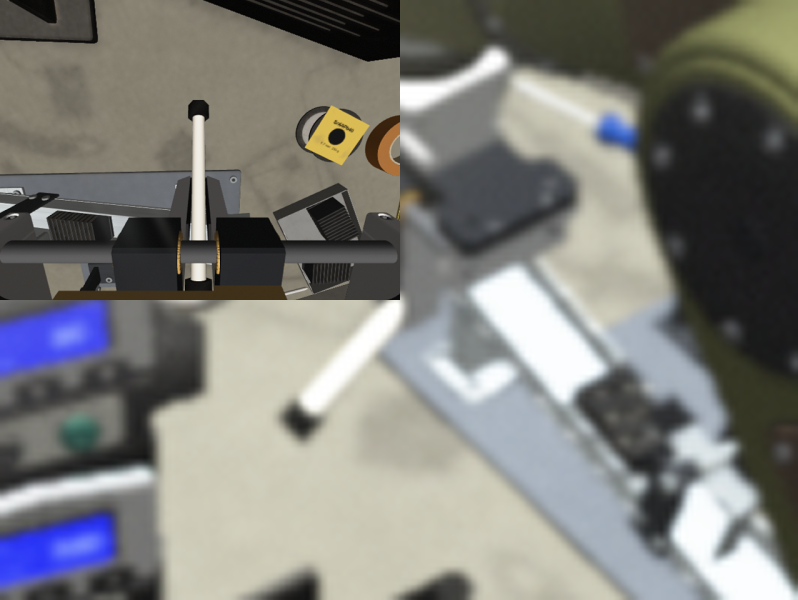

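The wrist inset shows the rod tilted, with its far cap end at about (198,99), i.e. full-frame (317,159), against (316,140) when level. The scene crop shows the low end hanging left of the lane.

```bash
python3 - <<'E'
from h import *
s=read_state();k=K("wrist");w=s["eef_rot"][2];u=np.array([np.cos(w),np.sin(w),0]);z=np.array([0,0,1.])
c=s["eef_pos"]+8*z
for th in range(0,40,4):
    t=np.radians(th);ax=np.cos(t)*u-np.sin(t)*z;n=np.sin(t)*u+np.cos(t)*z
    print(th,[proj("wrist",c+85*ax+e*n,k).round(1).tolist() for e in(-9,0,9)], proj("wrist",c+70*ax+9*n,k).round(0), proj("wrist",c+70*ax+6*n,k).round(0),proj("wrist",c-70*ax+6*n,k).round(0))
mv((652.6,-198.6,72),1.202)
im=camera("wrist");print([(v,int(im[v,317].sum())) for v in range(145,200,2)])
E
```

```text
0 [[316.0, 139.6], [316.2, 139.7], [316.6, 139.8]] [317. 174.] [316. 173.] [317. 414.]
4 [[315.8, 141.3], [316.0, 140.1], [316.3, 138.8]] [316. 172.] [316. 172.] [317. 420.]
8 [[315.6, 143.6], [315.9, 141.3], [316.1, 138.8]] [316. 171.] [316. 171.] [317. 425.]
12 [[315.5, 146.6], [315.7, 143.3], [316.0, 139.6]] [316. 170.] [316. 171.] [317. 430.]
16 [[315.4, 150.1], [315.6, 145.9], [315.8, 141.2]] [316. 171.] [316. 172.] [317. 435.]
20 [[315.2, 154.1], [315.4, 149.1], [315.6, 143.6]] [316. 172.] [316. 173.] [317. 439.]
24 [[315.1, 158.6], [315.3, 152.8], [315.5, 146.5]] [316. 173.] [316. 175.] [318. 443.]
28 [[315.0, 163.4], [315.2, 157.0], [315.4, 150.0]] [316. 175.] [316. 177.] [318. 446.]
32 [[315.0, 168.5], [315.1, 161.6], [315.2, 154.0]] [315. 178.] [315. 180.] [318. 449.]
36 [[314.9, 174.0], [315.0, 166.5], [315.1, 158.5]] [315. 181.] [315. 183.] [318. 451.]
pos [ 653.8 -200.7   67.9] yaw 1.184 tool shift [ 1.5 -1.9 -4.1] turn -0.017719123772403922 clock 10.05 j [-0.34  0.71  1.24 -0.02  1.17  0.05]
[(145, 373), (147, 373), (149, 372), (151, 372), (153, 370), (155, 368), (157, 376), (159, 257), (161, 60), (163, 58), (165, 68), (167, 74), (169, 69), (171, 71), (173, 70), (175, 63), (177, 64), (179, 61), (181, 60), (183, 334), (185, 717), (187, 707), (189, 706), (191, 708), (193, 709), (195, 708), (197, 708), (199, 708)]
```

```bash
cat >> h.py <<'E'
F=(529.7,-205.7,-.369,29.7)
def tgt(xc,h=12,th=36,off=0):
    t=np.radians(th); r=t-np.radians(12)
    T=lane((xc+9*np.sin(r),off,h),F); f=np.array([np.cos(F[2]),np.sin(F[2]),0])
    return T+85*np.cos(t)*f+np.array([0,0,85*np.sin(t)-7.5])
E
python3 -c "
from h import *
for x in(135,109,50):print(x,tgt(x).round(1))
p=tgt(135);p[2]=200
mv(p,2.772)"
```

```text
135 [ 643.4 -249.7  112.7]
109 [ 619.7 -240.5  107.3]
50 [ 565.9 -219.7   95.1]
pos [ 653.9 -200.8   68.2] yaw 1.184 tool shift [ -49.2    8.7 -131.8] turn -1.5876898089576739 clock 10.1 j [-0.34  0.71  1.24 -0.02  1.17  0.05]
```

>>> drive_tool(motion=[0, 0, 0, 0, 0, 0, -10, 0, 0, 0, -30, 0, 0, 0, -40, 0, 0, 0, -40, 0], grip_force=45)

```text
clock: 10.52
eef_pos: [649.3, -197.1, 184.5]
eef_rot: [3.138, 0.018, 1.184]
wrist_force: [-0.4, -0.4, 0.3]
finger_gap: 11.0
```

Next I shift right over the lane, then rotate.

>>> drive_tool(motion=[-25, 4, -8, 0, -25, 4, -8, 0, 0, 0, 0, 0])

```text
clock: 10.77
eef_pos: [640.2, -247.0, 217.2]
eef_rot: [3.12, 0.018, 1.187]
wrist_force: [0.3, -0.5, 0.2]
finger_gap: 10.8
```

>>> drive_tool(motion=[0, 0, 0, -0.122, 0, 0, 0, -0.122, 0, 0, 0, -0.122, 0, 0, 0, -0.122, 0, 0, 0, -0.122, 0, 0, 0, -0.122, 0, 0, 0, -0.122])

```text
clock: 11.35
eef_pos: [640.1, -246.3, 223.2]
eef_rot: [3.138, 0.031, 2.059]
wrist_force: [0.1, 1.1, 0.4]
finger_gap: 11.2
```

>>> drive_tool(motion=[0, 0, 0, -0.122, 0, 0, 0, -0.122, 0, 0, 0, -0.122, 0, 0, 0, -0.122, 0, 0, 0, -0.122, 0, 0, 0, -0.122, 0, 0, 0, 0])

```text
clock: 11.93
eef_pos: [640.2, -242.7, 226.5]
eef_rot: [-3.123, 0.026, 2.816]
wrist_force: [-0.2, 0.4, -0.8]
finger_gap: 11.1
```

```bash
python3 -c "
from h import *
p=tgt(135);p[2]=170
mv(p,2.772);print(read_state()['eef_rot'])"
```

```text
pos [ 640.2 -242.7  226.5] yaw 2.816 tool shift [-5.3 -5.5 56.5] turn 0.04357505032283093 clock 11.9333 j [-0.41  0.58  1.07 -0.02  1.46 -1.65]
[-3.12333812  0.02646193  2.81557505]
```

>>> drive_tool(motion=[-1.5, -1.5, 20, 0.015, -1.5, -1.5, 30, 0.015, -1.5, -1.5, 24, 0.01, -1, -1, 15, 0, 0, 0, 0, 0])

```text
clock: 12.35
eef_pos: [646.5, -250.8, 138.3]
eef_rot: [-3.125, 0.033, 2.754]
wrist_force: [-0.6, 0.2, -0.8]
finger_gap: 10.6
```

```bash
python3 -c "
from h import *
mv(tgt(135),2.772);print(read_state()['eef_rot'])
k=K('wrist')
cv2.imwrite('pics/w3.png',camera('wrist')[:,:,::-1])
for x in(-4,0,50,66,109,135): print(x,[proj('wrist',lane((x,y,h),F),k).round(0).tolist() for y,h in((19,0),(-19,0),(19,17),(-19,17),(0,28))])
print('tip',proj('wrist',read_state()['eef_pos']+tgt(135)*0+(lane((135+3.7,0,12),F)-tgt(135)),k))
for x in (-24,66): print('fork',x,[proj('wrist',lane((0,0,0),F)*0+np.array([F[0]+x*.9326-.361*103*1,F[1]-x*.361-103*.9326,z]),k).round() for z in(55,87)])
"
```

```text
pos [ 646.5 -250.8  138.3] yaw 2.754 tool shift [ 3.3 -0.1 25.6] turn -0.01822221734338436 clock 12.35 j [-0.42  0.66  1.16 -0.02  1.29 -1.6 ]
[-3.12530184  0.03281404  2.75377778]
-4 [[343.0, -56.0], [287.0, -54.0], [344.0, -77.0], [284.0, -75.0], [313.0, -91.0]]
0 [[343.0, -50.0], [287.0, -48.0], [344.0, -70.0], [284.0, -68.0], [313.0, -83.0]]
50 [[343.0, 29.0], [289.0, 30.0], [345.0, 15.0], [286.0, 17.0], [315.0, 6.0]]
66 [[343.0, 53.0], [289.0, 55.0], [345.0, 41.0], [287.0, 43.0], [315.0, 34.0]]
109 [[344.0, 117.0], [291.0, 118.0], [345.0, 110.0], [288.0, 111.0], [316.0, 106.0]]
135 [[344.0, 154.0], [292.0, 155.0], [346.0, 150.0], [289.0, 151.0], [317.0, 148.0]]
tip [317.30421994 166.46215704]
fork -24 [array([162.,  40.]), array([137.,  25.])]
fork 66 [array([181., 176.]), array([162., 182.])]
```

View pics/w3.png

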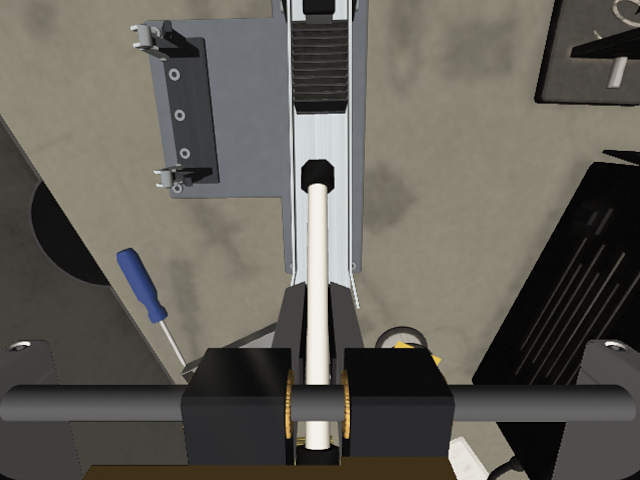

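The wrist view shows the heatsink's upper end at about v=113, spanning u 293-348, with the rod tip at (317,175). The lane is centred at 320.5, about 3 mm left of my fit, so I'm correcting the fit.

```bash
sed -i 's/^F=.*/F=(530.8,-202.9,-.375,29.7)/' h.py; python3 -c "
from h import *
mv(tgt(125),2.76)"
```

```text
pos [ 646.9 -250.8  140.1] yaw 2.754 tool shift [13.5  1.9 29.4] turn -0.0057880461445813935 clock 12.4 j [-0.42  0.66  1.16 -0.02  1.29 -1.6 ]
```

>>> drive_tool(motion=[2, 0.5, 6, 0, 3, 0.5, 8, 0, 3, 0.5, 7, 0, 3, 0.5, 5, 0, 2, 0, 3, 0, 0, 0, 0, 0])

```text
clock: 12.9
eef_pos: [636.8, -243.9, 113.2]
eef_rot: [-3.125, 0.041, 2.749]
wrist_force: [1.0, 0.2, -0.9]
finger_gap: 10.7
```

```bash
python3 -c "
from h import *
mv(tgt(125),2.76);mv(tgt(50),2.76);s=read_state();print(s['wrist_force'],s['eef_rot'])"
```

```text
pos [ 636.8 -243.9  113.2] yaw 2.749 tool shift [ 1.5 -0.7  2.6] turn -0.010738797890929686 clock 12.9 j [-0.41  0.65  1.23 -0.02  1.22 -1.59]
pos [ 636.8 -243.9  113.2] yaw 2.749 tool shift [74.8 -2.  18.2] turn -0.010738797890929686 clock 12.9 j [-0.41  0.65  1.23 -0.02  1.22 -1.59]
[ 0.99600616  0.20375723 -0.89547975] [-3.12544855  0.04086546  2.7492612 ]
```

>>> drive_tool(motion=[3, 0, 0.5, 0, 5, 0, 0.9, 0, 6, 0, 1.1, 0, 6, 0, 1.1, 0, 6, 0, 1.1, 0, 6, 0, 1.1, 0, 5, 0, 0.9, 0, 3, 0, 0.5, 0])

```text
clock: 13.57
eef_pos: [596.7, -227.5, 105.0]
eef_rot: [-3.125, 0.043, 2.749]
wrist_force: [0.6, -0.6, -1.4]
finger_gap: 10.7
```

```bash
python3 -c "
from h import *
mv(tgt(50),2.76);s=read_state();print(s['wrist_force'],s['eef_rot'])
im=camera('wrist');cv2.imwrite('pics/w4.png',cv2.resize(im[0:240,200:440],(600,600),interpolation=2)[:,:,::-1])"
```

```text
pos [ 596.7 -227.5  105. ] yaw 2.749 tool shift [31.6 -1.8 10. ] turn -0.011167526467347422 clock 13.5667 j [-0.42  0.56  1.39 -0.02  1.14 -1.59]
[ 0.58878007 -0.60096132 -1.42875342] [-3.12541541  0.04344377  2.74883247]
```

View pics/w4.png

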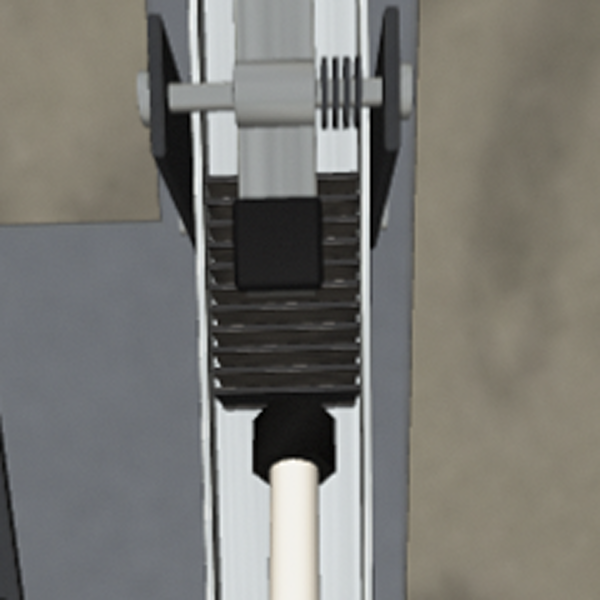

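The crop shows the cap touching the heatsink's upper end at about v=405, with its lower end still short of the stop. The rod is centred to about 2 mm.

>>> drive_tool(motion=[3, -0.2, 0.6, 0, 4, -0.2, 0.8, 0, 4, -0.2, 0.8, 0, 4, -0.2, 0.8, 0, 4, -0.2, 0.8, 0, 2, 0, 0.3, 0, 0, 0, 0, 0])

```text
clock: 14.2
eef_pos: [574.9, -219.8, 99.7]
eef_rot: [-3.125, 0.044, 2.749]
wrist_force: [-0.1, 0.2, 0.1]
finger_gap: 11.0
```

```bash
python3 -c "
from h import *
mv(tgt(50),2.76);s=read_state();print(s['wrist_force'],s['eef_rot']);k=K('wrist')
for x in(0,5,10,15,20,50,55,60,65,70): print(x,[proj('wrist',lane((x,y,h),F),k).round(0).tolist() for y,h in((0,0),(0,28),(19,17))])
im=camera('wrist');cv2.imwrite('pics/w5.png',cv2.resize(im[0:240,200:440],(600,600),interpolation=2)[:,:,::-1])"
```

```text
pos [ 574.9 -219.8   99.7] yaw 2.749 tool shift [ 8.5 -0.6  4.6] turn -0.011181596985974984 clock 14.2 j [-0.42  0.52  1.47 -0.02  1.11 -1.59]
[-0.06378702  0.15630367  0.08025756] [-3.12542667  0.04389227  2.7488184 ]
0 [[316.0, 67.0], [314.0, 47.0], [347.0, 55.0]]
5 [[316.0, 75.0], [314.0, 57.0], [347.0, 64.0]]
10 [[316.0, 84.0], [315.0, 66.0], [347.0, 73.0]]
15 [[316.0, 92.0], [315.0, 76.0], [347.0, 82.0]]
20 [[316.0, 100.0], [315.0, 85.0], [347.0, 90.0]]
50 [[317.0, 147.0], [316.0, 139.0], [347.0, 142.0]]
55 [[317.0, 155.0], [316.0, 148.0], [347.0, 151.0]]
60 [[317.0, 163.0], [316.0, 157.0], [347.0, 159.0]]
65 [[317.0, 171.0], [316.0, 166.0], [348.0, 167.0]]
70 [[317.0, 178.0], [316.0, 175.0], [348.0, 176.0]]
```

View pics/w5.png

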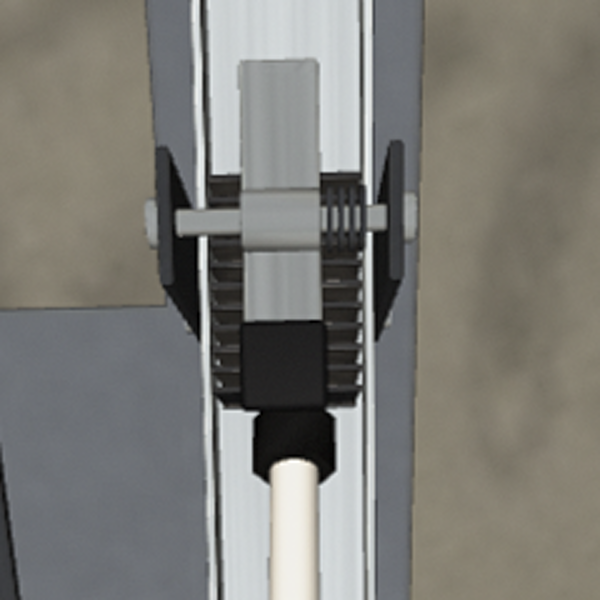

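The crop shows the heatsink's upper end at full-frame v≈162 (x≈60) and its lower end at x≈11, so about 10 mm remain.

>>> drive_tool(motion=[2.5, -0.1, 0.5, 0, 2.5, -0.1, 0.5, 0, 2, -0.1, 0.4, 0, 0, 0, 0, 0])

```text
clock: 14.58
eef_pos: [568.2, -217.4, 97.9]
eef_rot: [-3.125, 0.044, 2.749]
wrist_force: [0.1, 1.0, 0.2]
finger_gap: 10.7
```

>>> drive_tool(motion=[1.5, 0, 0.3, 0, 0, 0, 0, 0])

```text
clock: 14.75
eef_pos: [567.0, -216.9, 97.7]
eef_rot: [-3.125, 0.045, 2.749]
wrist_force: [1.5, -0.2, -0.2]
finger_gap: 10.9
```

```bash
python3 -c "
from h import *
import time
mv(tgt(50),2.76)
for i in range(4): camera('wrist'); print(read_state()['wrist_force'].round(2),read_state()['moment'].round(2))"
```

```text
pos [ 567.  -216.9   97.7] yaw 2.749 tool shift [ 0.  -0.3  2.7] turn -0.011179744881044673 clock 14.75 j [-0.42  0.5   1.5  -0.02  1.09 -1.59]
[ 0.45  0.07 -0.59] [ 0.01 -0.15 -0.  ]
[ 0.93 -0.12 -0.02] [-0.02 -0.17 -0.01]
[ 1.08 -0.07  0.28] [ 0.01 -0.13 -0.05]
[ 0.93 -0.51  0.44] [ 0.06 -0.12  0.  ]
```

>>> drive_tool(motion=[1.2, 0, 0.2, 0, 0, 0, 0, 0])

```text
clock: 15.12
eef_pos: [566.7, -216.7, 98.1]
eef_rot: [-3.125, 0.047, 2.749]
wrist_force: [1.8, -0.9, 1.2]
finger_gap: 10.5
```

>>> drive_tool(motion=[1, 0, 0.2, 0, 0, 0, 0, 0])

```text
clock: 15.28
eef_pos: [566.5, -216.6, 98.4]
eef_rot: [-3.125, 0.05, 2.749]
wrist_force: [2.2, -0.2, 0.1]
finger_gap: 10.6
```

```bash
python3 -c "
from h import *
mv(tgt(50),2.76)
f=[]
for i in range(4): camera('wrist'); f.append(read_state()['wrist_force'])
print(np.mean(f,0).round(2))
im=camera('wrist');cv2.imwrite('pics/w6.png',cv2.resize(im[0:240,200:440],(600,600),interpolation=2)[:,:,::-1])
a=cv2.imread('pics/w5.png')[::1];k=K('wrist')
g=im.sum(2)
for c in(287,290,339,341): print(c,[(v,int(g[v,c])) for v in range(60,90,2)],[(v,int(g[v,c])) for v in range(154,170,2)])
for x in(-2,0,2,4,48,50,52,54): print(x,[proj('wrist',lane((x,y,h),F),k).round(0).tolist() for y,h in((0,0),(0,28),(19,17))])
"
```

```text
pos [ 566.5 -216.6   98.4] yaw 2.749 tool shift [-0.6 -0.3  3.3] turn -0.011192172713990534 clock 15.2833 j [-0.42  0.5   1.5  -0.02  1.09 -1.59]
[ 3.93 -0.8   1.32]
287 [(60, 627), (62, 632), (64, 630), (66, 628), (68, 636), (70, 411), (72, 179), (74, 113), (76, 121), (78, 115), (80, 181), (82, 96), (84, 113), (86, 104), (88, 152)] [(154, 427), (156, 161), (158, 83), (160, 167), (162, 451), (164, 380), (166, 380), (168, 382)]
290 [(60, 617), (62, 620), (64, 617), (66, 615), (68, 621), (70, 451), (72, 168), (74, 119), (76, 129), (78, 123), (80, 180), (82, 101), (84, 130), (86, 116), (88, 158)] [(154, 97), (156, 179), (158, 86), (160, 54), (162, 110), (164, 318), (166, 614), (168, 610)]
339 [(60, 619), (62, 618), (64, 618), (66, 616), (68, 592), (70, 165), (72, 109), (74, 116), (76, 118), (78, 204), (80, 192), (82, 112), (84, 132), (86, 124), (88, 189)] [(154, 100), (156, 166), (158, 63), (160, 61), (162, 188), (164, 634), (166, 610), (168, 608)]
341 [(60, 628), (62, 627), (64, 630), (66, 628), (68, 605), (70, 155), (72, 99), (74, 115), (76, 112), (78, 149), (80, 179), (82, 108), (84, 110), (86, 121), (88, 187)] [(154, 95), (156, 170), (158, 57), (160, 47), (162, 192), (164, 633), (166, 615), (168, 614)]
-2 [[316.0, 78.0], [315.0, 61.0], [347.0, 67.0]]
0 [[316.0, 82.0], [315.0, 64.0], [347.0, 71.0]]
2 [[316.0, 85.0], [315.0, 68.0], [347.0, 75.0]]
4 [[316.0, 88.0], [315.0, 72.0], [347.0, 78.0]]
48 [[317.0, 158.0], [316.0, 152.0], [348.0, 154.0]]
50 [[317.0, 161.0], [316.0, 156.0], [348.0, 158.0]]
52 [[317.0, 164.0], [316.0, 159.0], [348.0, 161.0]]
54 [[317.0, 168.0], [316.0, 163.0], [348.0, 164.0]]
```

The force rose to about 4 N along the lane with no further advance, and the edges put the upper end at x≈51, so the heatsink is against the stop. I'm backing off.

>>> drive_tool(motion=[-4, 0, -0.8, 0, -6, 0, -1.5, 0, -8, 0, -2, 0, -10, 0, -4, 0, -15, 0, -8, 0, -15, 0, -15, 0, 0, 0, -20, 0, 0, 0, 0, 0])

```text
clock: 16.2
eef_pos: [618.5, -237.6, 149.9]
eef_rot: [-3.125, 0.034, 2.749]
wrist_force: [0.0, -1.1, -0.3]
finger_gap: 11.2
```

```bash
python3 -c "
from h import *
mv(tgt(50),2.76);print(read_state()['eef_rot'])
im=camera('wrist');k=K('wrist')
cv2.imwrite('pics/w7.png',cv2.resize(im[0:240,130:400],(675,600),interpolation=2)[:,:,::-1])
for x in(-2,0,2,4,48,50,52,54,60,130,180): print(x,[proj('wrist',lane((x,y,h),F),k).round(0).tolist() for y,h in((0,0),(0,28),(19,17),(-19,17))])
"
```

```text
pos [ 618.5 -237.6  149.9] yaw 2.749 tool shift [55.6 -0.9 54.9] turn -0.011228792888174688 clock 16.2 j [-0.42  0.58  1.26 -0.02  1.27 -1.59]
[-3.1251407   0.03359599  2.74877121]
-2 [[316.0, 8.0], [316.0, -17.0], [344.0, -8.0], [288.0, -6.0]]
0 [[317.0, 10.0], [316.0, -14.0], [344.0, -5.0], [288.0, -3.0]]
2 [[317.0, 13.0], [316.0, -11.0], [344.0, -1.0], [288.0, 0.0]]
4 [[317.0, 16.0], [316.0, -7.0], [344.0, 2.0], [288.0, 3.0]]
48 [[317.0, 79.0], [317.0, 63.0], [344.0, 69.0], [290.0, 70.0]]
50 [[318.0, 82.0], [317.0, 66.0], [344.0, 72.0], [290.0, 73.0]]
52 [[318.0, 84.0], [317.0, 69.0], [344.0, 75.0], [290.0, 76.0]]
54 [[318.0, 87.0], [317.0, 73.0], [344.0, 78.0], [290.0, 79.0]]
60 [[318.0, 95.0], [317.0, 82.0], [344.0, 87.0], [290.0, 88.0]]
130 [[319.0, 189.0], [318.0, 187.0], [345.0, 188.0], [293.0, 188.0]]
180 [[320.0, 253.0], [319.0, 258.0], [345.0, 256.0], [294.0, 256.0]]
```

View pics/w7.png

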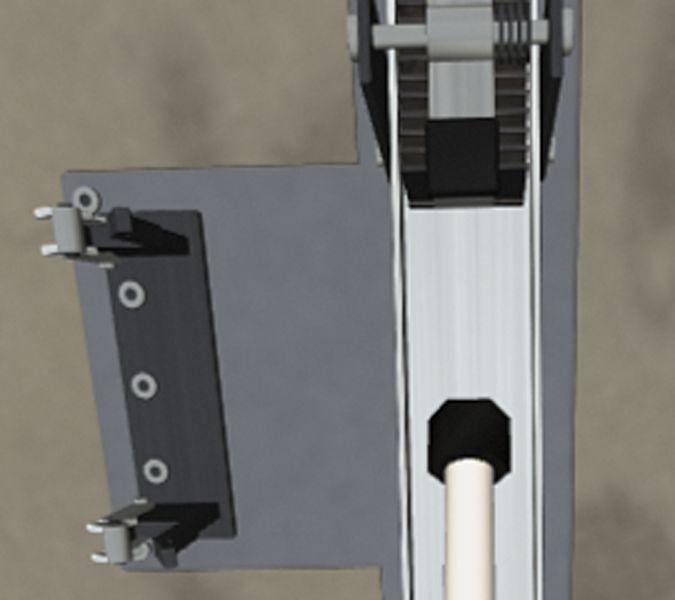

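The heatsink's upper end is at crop v=207 (full 83), which gives x≈51, so it's home within calibration. The clip jaws show at crop (67,230) and (118,543), and the tall tines at (120,218) and (165,553).

```bash
python3 - <<'E'
from h import *
k=K("wrist");w=F[2]
def fe(u,v,z):
    p=unp("wrist",130+u/2.5,v/2.5,z,k); e=p[:2]-np.array(F[:2]); return (e@np.array([[np.cos(w),-np.sin(w)],[np.sin(w),np.cos(w)]])).round(1)
for n,q,z in(("jawnear",(67,230),68),("jawfar",(118,543),68),("tine near",(120,218),87),("tine far",(165,553),87),
 ("block near in",(203,212),10),("block far in",(235,535),10),("plate fr",(60,170),4),("plate rear",(128,570),4),("lane wall far",(392,540),60),
 ("scr1",(131,294),16),("scr2",(143,386),16),("scr3",(155,471),16)):
    print(n,fe(*q,z))
f=np.array([np.cos(w),np.sin(w),0]);l=np.array([-np.sin(w),np.cos(w),0])
for z in(150,20): 
    P=np.array([F[0],F[1],z])+75*f-46*l; mv(P,w+np.pi)
E
```

```text
jawnear [ -23.3 -110.5]
jawfar [  65.1 -109.4]
tine near [-23.7 -88. ]
tine far [ 63.8 -87.9]
block near in [-34.4 -89.5]
block far in [ 76.2 -90.4]
plate fr [ -49.1 -138.3]
plate rear [  90.8 -135.4]
lane wall far [ 67.3 -25.7]
scr1 [  -8.9 -115.2]
scr2 [  21.2 -115.3]
scr3 [  50.9 -115.1]
pos [ 617.9 -237.3  147.6] yaw 2.749 tool shift [ 17.8 -46.2  -2.4] turn -0.01784359624409193 clock 16.25 j [-0.42  0.58  1.26 -0.02  1.27 -1.59]
pos [ 617.9 -237.3  147.6] yaw 2.749 tool shift [ 17.8 -46.2 127.6] turn -0.01784359624409193 clock 16.25 j [-0.42  0.58  1.26 -0.02  1.27 -1.59]
```

>>> drive_tool(motion=[3, -11, -6, 0, 4, -15, -4, 0, 5, -15, 0, 0, 4, -12, 4, 0, 2, -3, 20, 0, 0, 0, 30, 0, 0, 0, 20, 0, 0, 0, 0, 0])

```text
clock: 16.92
eef_pos: [571.0, -291.7, 78.1]
eef_rot: [-3.125, 0.025, 2.746]
wrist_force: [-0.2, 0.1, -0.8]
finger_gap: 10.7
```

```bash
python3 - <<'E'
from h import *
w=F[2];f=np.array([np.cos(w),np.sin(w),0]);l=np.array([-np.sin(w),np.cos(w),0])
mv(np.array([F[0],F[1],20])+75*f-55*l,w+np.pi)
E
```

```text
pos [ 571.  -291.7   78.1] yaw 2.746 tool shift [-4.8 13.  58.1] turn -0.021025421641063247 clock 16.9167 j [-0.52  0.61  1.39 -0.02  1.12 -1.69]
```

>>> drive_tool(motion=[-2.5, 6, 2, 0, -2, 6, 2, 0, 0, 0, 2, 0], grip_force=5)

```text
clock: 17.17
eef_pos: [579.2, -283.4, 72.7]
eef_rot: [-3.125, 0.024, 2.743]
wrist_force: [-0.2, -0.3, -0.3]
finger_gap: 11.8
```

>>> drive_tool(motion=[0, 0, 8, 0, 0, 0, 9, 0, 0, 0, 9, 0, 0, 0, 9, 0, 0, 0, 8, 0, 0, 0, 6, 0, 0, 0, 0, 0])

```text
clock: 17.75
eef_pos: [581.5, -284.5, 20.8]
eef_rot: [-3.124, 0.028, 2.745]
wrist_force: [0.7, -0.0, -0.0]
finger_gap: 11.3
```

```bash
cat >> h.py <<'E'
def tilt():
    s=read_state();k=K("wrist");w=s["eef_rot"][2];u=np.array([np.cos(w),np.sin(w),0]);z=np.array([0,0,1.])
    c=s["eef_pos"]+7.5*z; im=camera("wrist").sum(2)
    p=[]
    for th in range(-8,44,4):
        t=np.radians(th);ax=np.cos(t)*u-np.sin(t)*z;n=np.sin(t)*u+np.cos(t)*z
        p.append((th,proj("wrist",c+70*ax+6*n,k)[1].round(1),[proj("wrist",c+85*ax+e*n,k)[1].round(0) for e in(-9,9)]))
    col=im[100:300,317]; print(p); print("joint row",100+np.argmax(col>500)); print([(v,int(im[v,317])) for v in range(120,200,4)])
E
python3 - <<'E'
from h import *
w=F[2];f=np.array([np.cos(w),np.sin(w),0]);l=np.array([-np.sin(w),np.cos(w),0])
mv(np.array([F[0],F[1],8])+75*f-55*l,w+np.pi);tilt();print(read_state()["wrist_force"])
E
```

```text
pos [ 581.5 -284.5   20.8] yaw 2.745 tool shift [ 2.1  2.4 12.8] turn -0.02137989884091418 clock 17.75 j [-0.51  0.69  1.4  -0.02  1.02 -1.67]
[(-8, np.float64(179.5), [np.float64(139.0), np.float64(146.0)]), (-4, np.float64(176.1), [np.float64(139.0), np.float64(142.0)]), (0, np.float64(173.6), [np.float64(140.0), np.float64(140.0)]), (4, np.float64(172.0), [np.float64(141.0), np.float64(139.0)]), (8, np.float64(171.1), [np.float64(143.0), np.float64(139.0)]), (12, np.float64(171.0), [np.float64(146.0), np.float64(140.0)]), (16, np.float64(171.6), [np.float64(150.0), np.float64(141.0)]), (20, np.float64(172.8), [np.float64(154.0), np.float64(143.0)]), (24, np.float64(174.5), [np.float64(158.0), np.float64(146.0)]), (28, np.float64(176.8), [np.float64(163.0), np.float64(150.0)]), (32, np.float64(179.5), [np.float64(168.0), np.float64(153.0)]), (36, np.float64(182.6), [np.float64(173.0), np.float64(158.0)]), (40, np.float64(186.2), [np.float64(179.0), np.float64(163.0)])]
joint row 172
[(120, 326), (124, 320), (128, 322), (132, 319), (136, 324), (140, 63), (144, 62), (148, 62), (152, 67), (156, 68), (160, 65), (164, 59), (168, 57), (172, 735), (176, 705), (180, 705), (184, 704), (188, 705), (192, 706), (196, 705)]
[ 0.37098533 -0.68263873  0.55831434]
```

>>> drive_tool(motion=[0, 0, 5, 0, 0, 0, 5, 0, 0, 0, 3, 0, 0, 0, 0, 0])

```text
clock: 18.13
eef_pos: [582.9, -285.6, 10.7]
eef_rot: [-3.124, 0.031, 2.745]
wrist_force: [-0.3, 0.5, -0.2]
finger_gap: 11.9
```

```bash
python3 - <<'E'
from h import *
mv((0,0,0));tilt();print(read_state()["wrist_force"])
E
```

```text
pos [ 582.9 -285.6   10.7] yaw 2.745 tool shift [648.   38.3  10.7] turn None clock 18.1333 j [-0.51  0.71  1.4  -0.02  1.   -1.67]
[(-8, np.float64(179.8), [np.float64(139.0), np.float64(146.0)]), (-4, np.float64(176.3), [np.float64(139.0), np.float64(143.0)]), (0, np.float64(173.8), [np.float64(140.0), np.float64(140.0)]), (4, np.float64(172.1), [np.float64(141.0), np.float64(139.0)]), (8, np.float64(171.2), [np.float64(143.0), np.float64(139.0)]), (12, np.float64(171.1), [np.float64(146.0), np.float64(140.0)]), (16, np.float64(171.6), [np.float64(150.0), np.float64(141.0)]), (20, np.float64(172.8), [np.float64(153.0), np.float64(143.0)]), (24, np.float64(174.5), [np.float64(158.0), np.float64(146.0)]), (28, np.float64(176.7), [np.float64(162.0), np.float64(149.0)]), (32, np.float64(179.4), [np.float64(168.0), np.float64(153.0)]), (36, np.float64(182.5), [np.float64(173.0), np.float64(158.0)]), (40, np.float64(186.1), [np.float64(179.0), np.float64(162.0)])]
joint row 175
[(120, 324), (124, 325), (128, 327), (132, 323), (136, 328), (140, 19), (144, 54), (148, 61), (152, 70), (156, 70), (160, 66), (164, 63), (168, 61), (172, 53), (176, 714), (180, 708), (184, 708), (188, 708), (192, 708), (196, 705)]
[-0.00982014  0.35477816  0.33791505]
```

>>> drive_tool(motion=[0, 0, 0, 0, 0, 0, 0, 0, 0, 0, -15, 0, 0, 0, -30, 0, 0, 0, -35, 0, 0, 0, -30, 0, 0, 0, 0, 0], grip_force=30)

```text
clock: 18.77
eef_pos: [579.4, -281.8, 126.1]
eef_rot: [-3.124, 0.028, 2.745]
wrist_force: [0.6, -0.1, -0.5]
finger_gap: 11.2
```

```bash
cat >> h.py <<'E'
def seat(z,x=20.7,y=-102.8):
    w=F[2]; mv(np.array([F[0]+x*np.cos(w)-y*np.sin(w),F[1]+x*np.sin(w)+y*np.cos(w),z]),w+np.pi)
E
python3 -c "
from h import *
seat(115)"
```

```text
pos [ 579.4 -281.8  126.1] yaw 2.745 tool shift [ 52.4 -48.3  11.1] turn -0.021552059874592633 clock 18.7667 j [-0.5   0.56  1.34 -0.02  1.21 -1.67]
```

>>> drive_tool(motion=[8, -7, 0, -0.01, 12, -11, 0, -0.01, 12, -11, 2, 0, 10, -9, 2, 0, 4, -4, 1, 0, 0, 0, 0, 0])

```text
clock: 19.27
eef_pos: [516.0, -304.9, 122.1]
eef_rot: [-3.123, 0.029, 2.77]
wrist_force: [0.6, -0.7, -0.0]
finger_gap: 10.7
```

```bash
python3 -c "
from h import *
seat(115)"
```

```text
pos [ 516.  -304.9  122.1] yaw 2.77 tool shift [ 2.9 -2.5  7.1] turn 0.003068245843497408 clock 19.2667 j [-0.59  0.47  1.49 -0.01  1.15 -1.78]
```

>>> drive_tool(motion=[2, -1.5, 3, 0, 1, -1, 2, 0, 0, 0, 0, 0])

```text
clock: 19.52
eef_pos: [512.1, -306.2, 116.2]
eef_rot: [-3.123, 0.029, 2.77]
wrist_force: [0.0, -0.0, -0.2]
finger_gap: 11.2
```

```bash
python3 -c "
from h import *
seat(110);print(read_state()['eef_rot']);k=K('wrist');w=F[2]
def P(x,y,z):return proj('wrist',(F[0]+x*np.cos(w)-y*np.sin(w),F[1]+x*np.sin(w)+y*np.cos(w),z),k).round(1)
for x in(-24.3,65.7):
  print(x,'seat',P(x,-103.5,55),'slot edges z74',P(x,-96,74),'outer z65 roller',P(x,-110.5,65),'lip87',P(x,-90,87))
a=camera('wrist');b=camera('scene')
p=proj('scene',(512,-305,80)).astype(int)
c=cv2.resize(a[40:280,200:440],(600,600),interpolation=2)
cv2.imwrite('pics/c1.png',c[:,:,::-1])
"
```

```text
pos [ 512.1 -306.2  116.2] yaw 2.77 tool shift [-0.2  0.2  6.2] turn 0.0031534877746586254 clock 19.5167 j [-0.6   0.47  1.51 -0.01  1.14 -1.79]
[-3.12338029  0.02870115  2.76974614]
-24.3 seat [319.1 198.5] slot edges z74 [330.4 203.9] outer z65 roller [308.5 201.2] lip87 [340.6 208.1]
65.7 seat [318.7 313.2] slot edges z74 [328.6 326.4] outer z65 roller [309.2 319.8] lip87 [337.6 336.5]
```

View pics/c1.png

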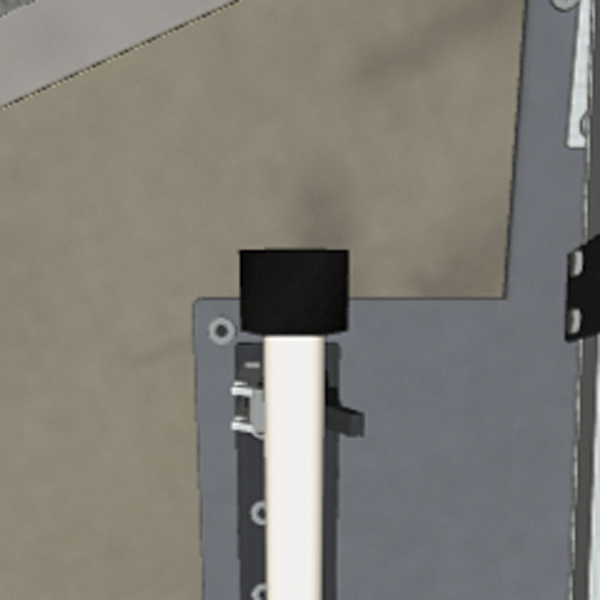

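The crop shows the level rod over the near fork, with its axis at full u≈317. The roller is at u≈306, left of the rod, and the tine lip tip is at (346,210). That puts the seat about 1.5 mm further to -y than assumed, so I'm correcting and descending.

>>> drive_tool(motion=[0, -0.8, 8, 0, 0, -0.7, 12, 0, 0, 0, 10, 0, 0, 0, 8, 0, 0, 0, 4, 0, 0, 0, 0, 0], grip_force=40)

```text
clock: 20.12
eef_pos: [513.2, -308.0, 68.7]
eef_rot: [-3.124, 0.027, 2.771]
wrist_force: [0.1, -0.3, -0.4]
finger_gap: 10.6
```

```bash
python3 -c "
from h import *
seat(65,y=-104.2);s=read_state();print(s['wrist_force'],s['moment'])"
```

```text
pos [ 513.2 -308.    68.7] yaw 2.771 tool shift [1.5 0.1 3.7] turn 0.004749199884773958 clock 20.1167 j [-0.6   0.53  1.53 -0.01  1.05 -1.79]
[ 0.08375374 -0.31764668 -0.37113258] [ 0.01212869  0.03431502 -0.01023637]
```

No contact yet, and lateral is on target. I'll press down slowly.

>>> drive_tool(motion=[0, 0, 3, 0, 0, 0, 3, 0, 0, 0, 0, 0])

```text
clock: 20.37
eef_pos: [513.6, -307.8, 62.0]
eef_rot: [-3.124, 0.027, 2.771]
wrist_force: [0.8, 2.4, 0.9]
finger_gap: 10.9
```

>>> drive_tool(motion=[0, 0, 3, 0, 0, 0, 3, 0, 0, 0, 0, 0])

```text
clock: 20.62
eef_pos: [514.0, -307.7, 56.1]
eef_rot: [-3.125, 0.028, 2.772]
wrist_force: [0.1, 0.6, -2.3]
finger_gap: 10.6
```

```bash
python3 -c "
from h import *
seat(47.5,y=-104.2)
f=[]
for i in range(2): camera('scene');f.append(read_state()['wrist_force'])
print(f,read_state()['moment']);tilt()"
```

```text
pos [ 514.  -307.7   56.1] yaw 2.772 tool shift [ 2.1 -0.5  8.6] turn 0.0050038840363297865 clock 20.6167 j [-0.6   0.55  1.54 -0.01  1.02 -1.79]
[array([ 0.63969549,  0.81581624, -2.3939755 ]), array([ 0.53279985,  3.24494111, -1.21112714])] [ 0.27168139 -0.0636315   0.03934999]
[(-8, np.float64(179.6), [np.float64(139.0), np.float64(146.0)]), (-4, np.float64(176.2), [np.float64(139.0), np.float64(143.0)]), (0, np.float64(173.7), [np.float64(140.0), np.float64(140.0)]), (4, np.float64(172.0), [np.float64(141.0), np.float64(139.0)]), (8, np.float64(171.2), [np.float64(143.0), np.float64(139.0)]), (12, np.float64(171.1), [np.float64(146.0), np.float64(140.0)]), (16, np.float64(171.6), [np.float64(150.0), np.float64(141.0)]), (20, np.float64(172.8), [np.float64(154.0), np.float64(143.0)]), (24, np.float64(174.5), [np.float64(158.0), np.float64(146.0)]), (28, np.float64(176.8), [np.float64(163.0), np.float64(150.0)]), (32, np.float64(179.5), [np.float64(168.0), np.float64(153.0)]), (36, np.float64(182.7), [np.float64(173.0), np.float64(158.0)]), (40, np.float64(186.2), [np.float64(179.0), np.float64(163.0)])]
joint row 175
[(120, 352), (124, 350), (128, 349), (132, 355), (136, 349), (140, 29), (144, 66), (148, 63), (152, 70), (156, 71), (160, 73), (164, 64), (168, 59), (172, 51), (176, 715), (180, 713), (184, 711), (188, 711), (192, 712), (196, 711)]
```

>>> drive_tool(motion=[0, 0, 3, 0, 0, 0, 3, 0, 0, 0, 2, 0, 0, 0, 0, 0])

```text
clock: 21.1
eef_pos: [514.2, -308.4, 48.0]
eef_rot: [-3.124, 0.029, 2.771]
wrist_force: [0.2, 0.5, -0.7]
finger_gap: 10.9
```

>>> drive_tool(motion=[0, 0, 1.5, 0, 0, 0, 1, 0, 0, 0, 0, 0])

```text
clock: 21.35
eef_pos: [514.8, -309.1, 47.3]
eef_rot: [-3.123, 0.031, 2.771]
wrist_force: [0.7, 0.5, 0.4]
finger_gap: 10.4
```

```bash
python3 -c "
from h import *
seat(47.5,y=-104.2)
f=[]
for i in range(3): camera('scene');f.append(read_state()['wrist_force'])
print(np.array(f).round(1),read_state()['moment'])"
```

```text
pos [ 514.8 -309.1   47.3] yaw 2.771 tool shift [ 3.3  0.5 -0.2] turn 0.00475044605693542 clock 21.35 j [-0.6   0.56  1.54 -0.01  1.   -1.79]
[[ 0.8 -0.2 -0.6]
 [-0.   0.1  2.4]
 [-0.5 -0.4  3.3]] [-0.04795094  0.0859592  -0.03022321]
```

Bottoming out at z≈47.3. I'll press slightly with a lighter grip so both ends settle, then check.

>>> drive_tool(motion=[0, 0, 2, 0, 0, 0, 2, 0, 0, 0, 1.5, 0, 0, 0, 0, 0], grip_force=12)

```text
clock: 21.83
eef_pos: [516.3, -309.9, 45.4]
eef_rot: [-3.123, 0.035, 2.771]
wrist_force: [0.2, -0.2, -0.0]
finger_gap: 11.5
```

```bash
python3 -c "
from h import *
mv((514,-309,47))
f=[]
for i in range(3): camera('scene');f.append(read_state()['wrist_force'])
print(np.array(f).round(1),read_state()['moment'])"
```

```text
pos [ 516.3 -309.9   45.4] yaw 2.771 tool shift [ 2.4  0.1 -1.6] turn None clock 21.8333 j [-0.6   0.56  1.54 -0.01  1.   -1.79]
[[ 0.3 -0.3  0.6]
 [-0.8 -0.   4.8]
 [-1.3  0.9  4.6]] [ 0.11421186  0.05918693 -0.02157328]
```

>>> drive_tool(motion=[0, 0, -1, 0, 0, 0, 0, 0, 0, 0, 0, 0, 0, 0, 0, 0, 0, 0, 0, 0], jaw=0.55)

```text
clock: 22.4
eef_pos: [515.9, -309.8, 45.1]
eef_rot: [-3.123, 0.034, 2.771]
wrist_force: [0.1, -0.4, -0.5]
finger_gap: 40.5
```

>>> drive_tool(motion=[0, 0, -5, 0, 0, 0, -12, 0, 0, 0, -20, 0, 0, 0, -30, 0, 0, 0, -30, 0, 0, 0, -30, 0, 0, 0, 0, 0])

```text
clock: 22.98
eef_pos: [511.7, -305.2, 180.9]
eef_rot: [-3.123, 0.031, 2.771]
wrist_force: [-0.6, 0.4, 0.2]
finger_gap: 42.3
```

```bash
python3 -c "
from h import *
seat(180);k=K('wrist');w=F[2]
def P(x,y,z):return proj('wrist',(F[0]+x*np.cos(w)-y*np.sin(w),F[1]+x*np.sin(w)+y*np.cos(w),z),k).round(1)
for x in(-64.3,20.7,105.7): print([P(x,-104.5,z) for z in(50,55,60)])
a=camera('wrist');cv2.imwrite('pics/f1.png',cv2.resize(a[80:380,200:500],(600,600),interpolation=2)[:,:,::-1])
cv2.imwrite('pics/f0.png',camera('scene')[:,:,::-1])
"
```

```text
pos [ 511.7 -305.2  180.9] yaw 2.771 tool shift [-1.  -0.6  0.9] turn 0.004711511645039579 clock 22.9833 j [-0.59  0.4   1.44 -0.01  1.26 -1.79]
[array([318.5, 138. ]), array([318.4, 138. ]), array([318.3, 138.1])]
[array([318. , 233.6]), array([318. , 235.1]), array([317.9, 236.6])]
[array([317.7, 314.4]), array([317.6, 316.9]), array([317.5, 319.5])]
```

View pics/f1.png

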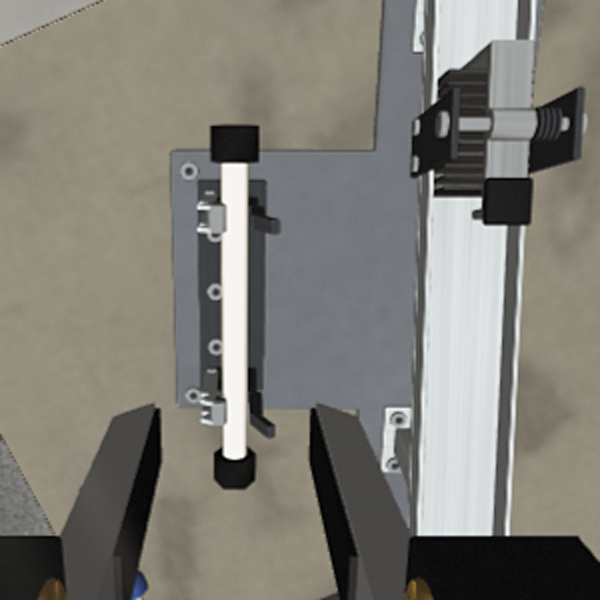

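The wrist crop shows the rod lying in both forks, spanning (235,125)-(235,487). Both rollers, at (217,217) and (218,410), overlap its edge. The heatsink's upper end is at about (460,193) under the rocker. One more numeric check of the heatsink before handing in.

```bash
python3 -c "
from h import *
k=K('wrist')
for x in(46,50,54): print(x,[proj('wrist',lane((x,y,h),F),k).round(1).tolist() for y,h in((-17,0),(-17,28))])
print('seen upper-end base at',200+440/2,80+193/2)
s=read_state();print(s['clock'],s['finger_gap'],s['wrist_force'])
sign_off()"
```

```text
46 [[415.6, 175.1], [424.9, 171.6]]
50 [[415.5, 179.6], [424.7, 176.6]]
54 [[415.3, 184.1], [424.5, 181.6]]
seen upper-end base at 420.0 176.5
23.0833 42.23416949393831 [-1.34928966  0.38580167 -0.83922642]
the job is handed in; nothing more can be done
```

The heatsink is against the escapement's stop and the rod is in the feeder's clip. I handed the job in at about 23 s, with the gripper open and clear.

- **Rod pickup:** I took the rod from the bench and tilted it about 36° in the grip by levering it lightly on the lane's left wall.
- **Heatsink:** I pushed it down the lane with the rod's cap until it stopped advancing at about 4 N. That is the low end of the force at which the escapement starts to give, so it should not have opened. Camera estimates of its upper end were 51 mm just after the push and about 47–50 mm at the end. Fully home is 50 mm, so the readings agree only to within the 2–3 mm calibration error.
- **Rod in clip:** I levelled the rod on the feeder's base plate, then pressed it past both jaws. It bottomed out at the expected height (TCP z about 47) and was seated with about 5 N. The last picture shows both rollers over the rod and its caps outside the forks. It sits about 5 mm off-centre lengthwise, within the 20 mm allowed.
- **Not checked directly:** there are no joint readings for the jaws or the escapement, so "jaws shut" and "escapement not forced" rest on the picture and the forces. I did not take a last look at the loose things on the bench. No move was aimed near them, and I saw no unexpected contact force.

I viewed 12 pictures, two over the budget of 10.

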